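# Free the pawl and press the jar cap home

## Robot

A 6-joint arm with a two-finger parallel gripper is mounted at the origin on the work surface. World frame = base frame: x ahead of the robot, y to its left, z up, the work surface at z = 0. Lengths are in m, angles in degrees, forces in N, time in s.
With the tool pointing down it reaches from about 0.35 to 0.925 m from the base axis. Payload 6.4 kg.
Tool frame: the origin (TCP) lies at the very end of the fingers, on their centre line; the grasp point (between the pads) lies r.grip_depth behind it (r.grip_depth is the distance from the TCP to the grasp point, in m); z points along the fingers, y is the direction in which the jaws open and shut (so a half turn about z gives the same grasp; the last joint's range is limited). The gripper opens to 94 mm and grips with 3 to 60 N. Pads are 16 mm wide; open, the fingers measure 119 mm over their backs; the gripper's body (75 mm by 177 mm) begins 78 mm behind the grasp point.
Start: joints at [-9.975, 14.043, 89.255, -0, 76.702, -9.975], TCP at [0.65, 0, 0.205] pointing down, gripper open.
Joint ranges: [-179.41, 179.41], [-58.25, 129.5], [7.25, 145.43], [-54.29, 234.29], [11.92, 165.04], [-157.13, 157.13]. Speed limits (degrees/s): [147.25, 147.25, 180, 180, 180, 180].

## Interface

Orientations are given as a 3x3 rotation matrix whose columns are the frame's x, y, z axes.
In Python, from rig import r gives the robot as it stands. The module is installed in compiled form; this text tells all that it offers.
- The arm moves only by the tool carry_out, never from a script. Its argument "series" is a list of rows, each an object of numbers: "tx", "ty", "tz": the shift along the tool's x, y, z in units of 30 mm (1.0 is 30 mm); "wx", "wy", "wz": the turn, a rotation vector about the tool's x, y, z in units of 5 degrees (1.0 is 5 degrees); "jaw": the finger opening in mm, from 0 to 94. A call has exactly 10 rows; each row is the pose to reach, as a shift and turn from the pose commanded when the call began, along the tool's axes at that moment; what a row does not reach only later rows make up. A row lasts 1/12 s, in which the tool goes at most 41.7 mm and 7.16 degrees, less where a joint would pass 70% of its speed; a pose out of reach is approached as far as the arm can. A call with a gripper value outside its range is refused whole. The fingers move at their own pace and stop on an object; "grip_force" is the grip in N (left out, the last holds). Time passes only in rows, so rows that repeat a pose let the fingers close, or fill a call up. It gives the time, the measured TCP pose, the force and the opening at its end, in the units of the state.
- r.sense(): the state, without advancing time (a new reading comes with each control period).
- r.camera(name): name is "scene" or "side" or "wrist"; returns the picture (480x640x3 uint8, red, green, blue); there is no depth.
- r.camera_params(name): a dict with "fx", "fy", "cx", "cy" (pixels), "rvec" (rotation vector, rad) and "tvec" (3), from world to camera coordinates, as OpenCV has them. Camera axes: x right, y down, z forward; pixel columns grow to the right and rows downward; lengths in m; the calibration is good to about 2 mm. A picture is of the moment at which its call begins: read the wrist's pose just before it. camera_params takes no time and is no camera call; for the wrist camera it gives the pose at the moment of the call.
- r.close_job(): hands the job in, once; it reports no verdict.
Trained networks look in the newest picture that a camera, given by its name, has taken for a name from the list of things; names that differ only in an ending like _2 or _b are one class to them, and where a whole thing is asked for, a point or a joint stands for the part that bears it (a point fixed in the world has none). Each returns a list of dicts, best first, with "conf" (0 to 1); they miss things now and then, are a little off and sometimes report something else, mostly with a low value. They report only what shows in the picture. A call takes as long as a camera call.
- r.spot_in(camera, name): "xy" ([column, row] in pixels, amid what is visible of it).
- r.tip_of(camera, name): "xy" ([column, row] in pixels: a listed point, or the origin of a listed thing).
The state is a dict: "clock": time; "joints": joint angles; "qd": joint speeds; "effort": joint torques, N m; "tcp_pos": TCP position; "ee_rot": TCP orientation; "wrist_force": force on the tool from outside, world axes, zero at the start; "wrist_torque": the same for the moment, N m; "gripper_width": finger opening in m.
Only numpy, scipy, OpenCV 4.12 (cv2) and the standard library are available. Lean on these libraries where they do the work, as an engineer would, in place of code of your own. Each camera call takes 0.05 s, during which the arm holds its last target.

## Task

On the little capping press, press the red tail of the ratchet pawl down to free the raised blue arm, then push the arm down by its black grip, past its teeth, until it has pressed the blue cap of the specimen jar fully home, and leave it down. Do not force the arm past the engaged pawl, do not lift the arm, do not press the jar or its cap with the fingers, and leave the other things on the bench where they are.

Things in the scene. Friction and masses are not known exactly. Their poses are not given: they have to be found in the camera images.
- press: The press, bolted down; origin under the pivot, on the bench. Its x axis points from the pivot towards the red pawl tail, the arm points along -x, y is along the pivot pin, z up. White base plate 285 x 120 x 16 mm; two white cheek plates (100 mm long, outsides 55 mm apart, tops 175 mm above the bench) hold the pivot. From above it is one straight row: black grip, arm over the jar, pivot, red tail.
- pivot (a point): Middle of the pivot axis of the press's arm, between the white cheek plates, 130 mm above the bench. Axes as those of the press.
- grip_bar (a point): Centre of the black round grip at the end of the blue arm: a level cross bar of 28 mm diameter, 80 mm long, parallel to the pivot pin (its y axis), 190 mm from the pivot axis. It swings about the pivot, from 100 to 115 mm above it (151 to 162 mm out) when raised, to the pivot's height (190 mm out) when home.
- pawl_tail (a point): Centre of the top face of the pawl's red thumb tail, a plate 44 x 44 x 8 mm, 190 mm above the bench when engaged. The steel pawl is a seesaw on a pin 60 mm from here towards the pivot; its nose hooks into the teeth round the arm's pivot. Pressing the tail down 18 mm, to its stop, lifts the nose clear. It is stiff (about 2 N) and stays where it is put: no spring.
- cap_top (a point): Centre of the top of the blue cap (50 mm diameter) on the clear specimen jar (52 mm diameter) fixed in the press's seat, 100 mm from the pivot under the arm. The top is 101 mm above the bench at the start and 96 mm when the cap is fully home.
- swing (a joint): Angle of the press arm in rad: 0 is raised, about 0.65 above level; it grows as the grip goes down. With the pawl engaged the teeth stop it at about 0.12. Freed, it swings stiffly (about 2 N down at the grip), meets the cap at about 0.59, then needs about 7 N until the cap is home at about 0.65. It stays where it is left.
- pawl (a joint): Angle of the pawl in rad: 0 is engaged, its stop is at 0.32; it grows as the tail is pressed down. The nose clears the teeth from about 0.17.
- cap (a joint): How far the jar cap has been pressed down, in m: 0 at the start, 0.005 fully home. It stays where it is pressed.
- jar: The specimen jar in the press's seat (fixed, carries the blue cap): clear, 52 mm diameter; origin at the centre of its underside, 22 mm above the bench.
- jar_white: Loose clear jar with a white cap, 48 mm diameter, 70 mm high; origin at the centre of its underside. Leave it.
- jar_green: Loose clear jar with a green cap, 48 mm diameter, 70 mm high; origin at the centre of its underside. Leave it.
- beaker: Loose pale beaker, 64 mm diameter at the rim, 80 mm high; origin at the centre of its underside. Leave it.
- marker: Loose white marker pen with a blue end, 125 x 13 x 13 mm, lying along its x axis; origin at the centre of its underside. Leave it.
- tweezers: Loose steel tweezers, 135 mm long, 16 mm wide, 7 mm high, lying along their x axis; origin at the centre of the underside. Leave them.
- notebook: Loose dark blue notebook, 155 x 215 x 20 mm; origin at the centre of its underside. Leave it.
- tube_rack: Loose orange rack of small capped tubes, 90 x 160 mm, 75 mm high over the caps; origin at the centre of its underside. Leave it.

How it is judged (in metres and radians):
On the way, in this order (a step that is already met when the one before it is completed fails the run):
1. the pawl is pressed free while the arm is still up (value of joint pawl above 0.2 rad and value of joint swing below 0.2 rad), for 0.1 s.
2. the arm is pushed down past its teeth until the cap is home (value of joint swing above 0.6 rad and value of joint cap above 0.004 m), for 0.1 s.
At the end, for the whole second after the job is handed in: The arm is down (joint above 0.60 rad) and at rest, the jar's cap is pressed home (at least 4 of its 5 mm), and the seven loose things are within 25 mm of where they were (all of step 2 and height (world z) of cap_top below 0.0975 m and value of joint swing below 0.72 rad and velocity of joint swing between -0.05 and 0.05 rad/s and distance of each of jar_white, jar_green, beaker, marker, tweezers, notebook, tube_rack from where it was at the start of the episode below 0.025 m); the robot touches nothing.
It fails at once if the arm was forced past the engaged pawl (value of joint swing between 0.22 and 0.58 rad and value of joint pawl below 0.12 rad).
It fails at once if the arm was lifted above its raised place (value of joint swing below -0.08 rad).
It fails at once if the jar or its cap was pressed with the fingers (contact force between the fingers and jar above 1 N).
It fails at once if a bystander was moved, lifted or knocked (distance of any of jar_white, jar_green, beaker, marker, tweezers, notebook, tube_rack from where it was at the start of the episode above 0.03 m).
It also fails if it takes over 40 s, if anything falls off the work surface, if the arm or the gripper's body presses on something with over 40 N, if the wrist force passes 120 N, or if a joint passes its speed limit or range.

## Working session

There is one attempt and no reset: what is moved stays moved. The work goes in short steps, Python scripts to look and compute and a tool call to move; the robot and the scene stay as the last step left them, time stands still between calls to the robot, and variables do not carry over. Pictures are saved under pics/ and viewed, and the job is handed in when it is done.

Besides the shell and the picture viewer there is one more tool, called after ">>>" as name(argument=value, ...) on one line, values as JSON. carry_out: Moves the arm, as the interface text tells. Its arguments: {"type":"object","properties":{"series":{"type":"array"},"grip_force":{"type":"number"}},"required":["series"]}

```bash
mkdir -p pics
cat > h.py <<'E'
import numpy as np,cv2
from rig import r
def cam(n):
    p=r.camera_params(n);K=np.array([[p['fx'],0,p['cx']],[0,p['fy'],p['cy']],[0,0,1]]);R=cv2.Rodrigues(np.array(p['rvec'],float))[0];t=np.array(p['tvec'],float).ravel()
    return K,R,t
def ray(n,xy):
    K,R,t=cam(n);d=R.T@np.linalg.solve(K,[xy[0],xy[1],1]);return -R.T@t,d/np.linalg.norm(d)
def atz(n,xy,z):
    o,d=ray(n,xy);return o+d*(z-o[2])/d[2]
def proj(n,P):
    K,R,t=cam(n);q=K@(R@np.array(P,float)+t);return q[:2]/q[2]
def tri(obs):
    A=np.zeros((3,3));b=np.zeros(3)
    for n,xy in obs:
        o,d=ray(n,xy);M=np.eye(3)-np.outer(d,d);A+=M;b+=M@o
    return np.linalg.solve(A,b)
def save(n,f):
    im=r.camera(n);cv2.imwrite('pics/'+f,im[:,:,::-1]);return im
E
python3 - <<'E'
from h import *
np.set_printoptions(precision=4,suppress=True)
print(r.sense(), r.grip_depth)
for n in ['scene','side','wrist']:
    save(n,n+'0.png')
    for k in ['pivot','grip_bar','pawl_tail','cap_top','press']:
        try: print(n,k,r.tip_of(n,k)[:2])
        except Exception as e: print(n,k,e)
    o,_=ray(n,(320,240));print(o)
E
```

```text
{'clock': 0.0, 'joints': array([-9.9732, 14.0825, 89.3217, -0.0015, 76.699 , -9.9751]), 'qd': array([-0.1279,  0.0893,  0.0983,  0.0003, -0.0692, -0.0006]), 'effort': array([  0.0008, -41.5839, -31.4599,   0.0685,   0.0334,  -0.0001]), 'tcp_pos': array([0.6494, 0.0001, 0.2044]), 'ee_rot': array([[-0.    ,  1.    , -0.0018],
       [ 1.    ,  0.    ,  0.0003],
       [ 0.0003, -0.0018, -1.    ]]), 'wrist_force': array([-0.083 ,  0.4928, -0.5673]), 'wrist_torque': array([ 0.0346, -0.0022, -0.0537]), 'gripper_width': 0.09373976036278689} 0.0188
scene pivot [{'xy': [321.9, 253.8], 'conf': 0.95}]
scene grip_bar []
scene pawl_tail [{'xy': [354.3, 265.8], 'conf': 0.62}]
scene cap_top [{'xy': [300.4, 239.6], 'conf': 0.54}]
scene press [{'xy': [319.2, 293.6], 'conf': 0.94}]
[1.2757 0.495  1.0007]
side pivot [{'xy': [307.7, 254.6], 'conf': 0.75}]
side grip_bar [{'xy': [343.0, 199.0], 'conf': 0.93}]
side pawl_tail [{'xy': [271.2, 256.9], 'conf': 0.63}]
side cap_top [{'xy': [333.3, 245.1], 'conf': 0.69}]
side press [{'xy': [306.8, 290.1], 'conf': 0.88}, {'xy': [357.5, 292.1], 'conf': 0.26}]
[0.0139 0.9453 1.0421]
wrist pivot [{'xy': [183.1, 227.9], 'conf': 0.57}]
wrist grip_bar []
wrist pawl_tail [{'xy': [193.5, 34.9], 'conf': 0.91}]
wrist cap_top []
wrist press [{'xy': [226.0, 205.5], 'conf': 0.78}]
[0.6489 0.0665 0.3857]
```

View pics/scene0.png

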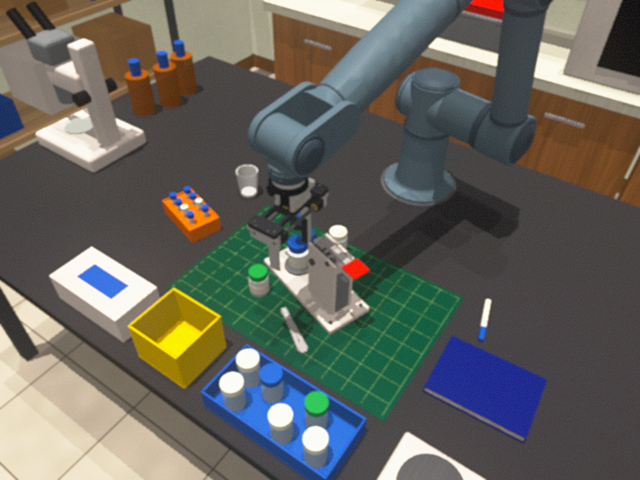

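View pics/side0.png

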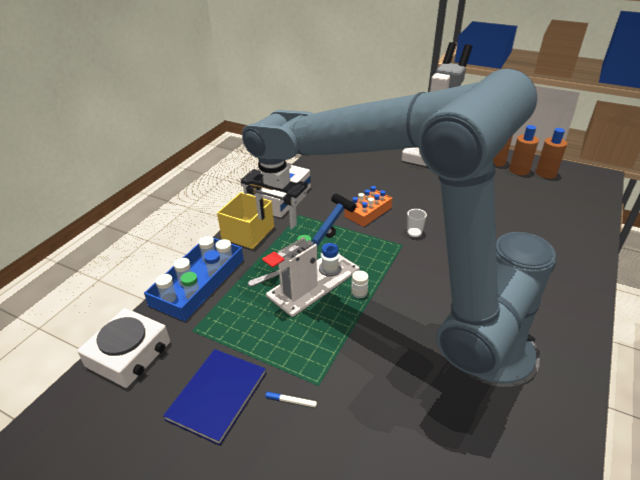

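View pics/wrist0.png

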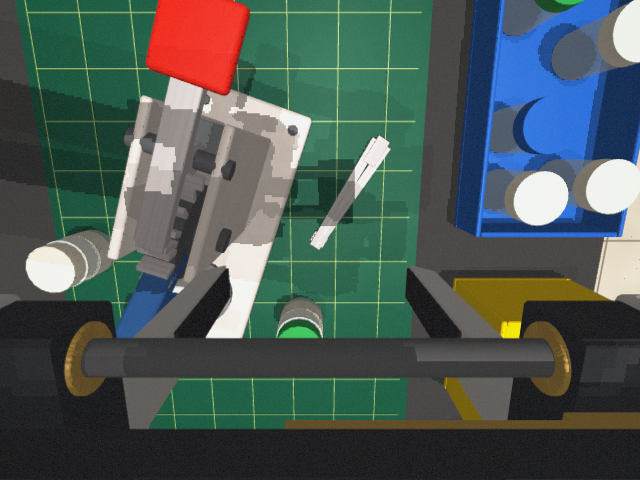

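Run:
```python
from h import *
np.set_printoptions(precision=4,suppress=True)
S,D,W='scene','side','wrist'
print('pivot',tri([(S,(321.9,253.8)),(D,(307.7,254.6))]),tri([(S,(321.9,253.8)),(D,(307.7,254.6)),(W,(183.1,227.9))]))
print('tail',tri([(S,(354.3,265.8)),(D,(271.2,256.9))]),atz(S,(354.3,265.8),.19),atz(D,(271.2,256.9),.19),atz(W,(193.5,34.9),.19))
print('cap',tri([(S,(300.4,239.6)),(D,(333.3,245.1))]))
print('press',atz(S,(319.2,293.6),0),atz(D,(306.8,290.1),0),atz(W,(226,205.5),0))
print('grip',atz(D,(343,199),.237))
```

```text
pivot [0.5459 0.0093 0.1325] [0.5478 0.0116 0.1327]
tail [0.5919 0.1233 0.1966] [0.5852 0.1189 0.19  ] [0.5962 0.1187 0.19  ] [0.5872 0.1249 0.19  ]
cap [ 0.511  -0.0811  0.1083]
press [0.5546 0.0103 0.    ] [0.5471 0.0196 0.    ] [0.5492 0.0131 0.    ]
grip [ 0.5114 -0.1547  0.237 ]
```

The pictures show the press in the middle of the mat, running at about 70° to world x. In the wrist view the red tail is at about (197,42) and the pivot at about (183,228). In the side view the black grip is at (343,199). The distances fit the given sizes. I'll close the jaws, rise and turn square to the press, then look again short of the tail.

>>> carry_out(series=[{"tz":-0.5,"jaw":0},{"tz":-1.3,"jaw":0},{"tz":-1.5,"tx":0.2,"ty":-0.3,"wz":0.7,"jaw":0},{"tz":-1.5,"tx":0.5,"ty":-0.7,"wz":1.4,"jaw":0},{"tz":-1.5,"tx":0.8,"ty":-1.1,"wz":2.1,"jaw":0},{"tz":-1.5,"tx":1.2,"ty":-1.5,"wz":2.8,"jaw":0},{"tz":-1.5,"tx":1.5,"ty":-1.9,"wz":3.5,"jaw":0},{"tz":-1.5,"tx":1.7,"ty":-2.2,"wz":4.1,"jaw":0},{"tz":-1.5,"tx":1.7,"ty":-2.2,"wz":4.1,"jaw":0},{"tz":-1.5,"tx":1.7,"ty":-2.2,"wz":4.1,"jaw":0}])

```text
invalid input at $.series[0]: expected keys tx, ty, tz, wx, wy, wz, jaw
```

Run:
```python
from h import *
np.set_printoptions(precision=4,suppress=True)
s=r.sense();print(s['clock'],s['tcp_pos'],s['ee_rot'],s['wrist_force'],s['gripper_width'])
Z={'pivot':.13,'pawl_tail':.19,'press':0,'cap_top':.101,'grip_bar':.237}
for n in ['scene','side','wrist']:
    save(n,n+'1.png')
    for k in Z:
        a=r.tip_of(n,k)[:1]
        if a: print(n,k,a,atz(n,a[0]['xy'],Z[k]))
```

```text
0.9 [0.65   0.     0.2055] [[ 0.  1.  0.]
 [ 1. -0.  0.]
 [ 0.  0. -1.]] [0.1347 1.1319 0.2202] 0.09416111153740138
scene pivot [{'xy': [319.7, 257.9], 'conf': 0.97}] [0.5588 0.0127 0.13  ]
scene pawl_tail [{'xy': [353.1, 264.1], 'conf': 0.89}] [0.5825 0.1142 0.19  ]
scene press [{'xy': [321.1, 295.1], 'conf': 0.65}] [0.5559 0.0169 0.    ]
scene cap_top [{'xy': [298.6, 238.3], 'conf': 0.66}] [ 0.509  -0.0845  0.101 ]
scene grip_bar [{'xy': [283.9, 185.0], 'conf': 0.56}] [ 0.4977 -0.133   0.237 ]
side pivot [{'xy': [304.3, 256.1], 'conf': 0.68}] [0.5532 0.0152 0.13  ]
side pawl_tail [{'xy': [272.9, 255.9], 'conf': 0.56}] [0.5942 0.1131 0.19  ]
side press [{'xy': [307.8, 287.2], 'conf': 0.91}] [0.5504 0.0071 0.    ]
side cap_top [{'xy': [329.5, 247.3], 'conf': 0.63}] [ 0.5213 -0.0844  0.101 ]
side grip_bar [{'xy': [345.6, 199.6], 'conf': 0.78}] [ 0.5032 -0.1551  0.237 ]
wrist pivot [{'xy': [184.2, 227.9], 'conf': 0.9}] [0.5511 0.0146 0.13  ]
wrist pawl_tail [{'xy': [194.2, 35.3], 'conf': 0.84}] [0.5875 0.1247 0.19  ]
wrist press [{'xy': [228.5, 203.8], 'conf': 0.92}] [0.552 0.015 0.   ]
wrist cap_top [{'xy': [195.5, 36.8], 'conf': 0.37}] [0.5605 0.1501 0.101 ]
```

View pics/wrist1.png

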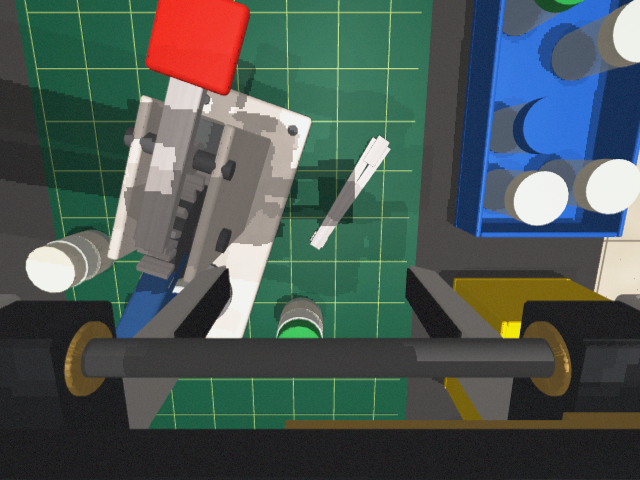

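The move was refused because each row needs all seven keys, so the view hasn't changed. The measurements agree with the first ones. I'll send it again with every key.

>>> carry_out(series=[{"tx":0,"ty":0,"tz":-0.5,"wx":0,"wy":0,"wz":0,"jaw":0},{"tx":0,"ty":0,"tz":-1.3,"wx":0,"wy":0,"wz":0,"jaw":0},{"tx":0.2,"ty":-0.3,"tz":-1.5,"wx":0,"wy":0,"wz":0.7,"jaw":0},{"tx":0.5,"ty":-0.7,"tz":-1.5,"wx":0,"wy":0,"wz":1.4,"jaw":0},{"tx":0.8,"ty":-1.1,"tz":-1.5,"wx":0,"wy":0,"wz":2.1,"jaw":0},{"tx":1.2,"ty":-1.5,"tz":-1.5,"wx":0,"wy":0,"wz":2.8,"jaw":0},{"tx":1.5,"ty":-1.9,"tz":-1.5,"wx":0,"wy":0,"wz":3.5,"jaw":0},{"tx":1.7,"ty":-2.2,"tz":-1.5,"wx":0,"wy":0,"wz":4.1,"jaw":0},{"tx":1.7,"ty":-2.2,"tz":-1.5,"wx":0,"wy":0,"wz":4.1,"jaw":0},{"tx":1.7,"ty":-2.2,"tz":-1.5,"wx":0,"wy":0,"wz":4.1,"jaw":0}])

```text
clock: 2.63
tcp_pos: [0.5841, 0.0511, 0.2507]
ee_rot: [[0.348, 0.937, 0.001], [0.937, -0.348, -0.0], [0.0, 0.001, -1.0]]
wrist_force: [-0.0, 0.2, -0.3]
gripper_width: 0.0308
```

Run:
```python
from h import *
np.set_printoptions(precision=4,suppress=True)
s=r.sense();print(s['clock'],s['tcp_pos'],s['ee_rot'],s['wrist_force'],s['gripper_width'])
Z={'pivot':.13,'pawl_tail':.19,'press':0,'cap_top':.101,'grip_bar':.237}
for n in ['scene','side','wrist']:
    save(n,n+'2.png')
    for k in Z:
        a=r.tip_of(n,k)[:1]
        if a: print(n,k,a,atz(n,a[0]['xy'],Z[k]))
```

```text
2.6333 [0.5841 0.0511 0.2507] [[ 0.3485  0.9373  0.0007]
 [ 0.9373 -0.3485 -0.0002]
 [ 0.      0.0007 -1.    ]] [-0.0079  0.2281 -0.3   ] 0.030762772015774528
scene pivot [{'xy': [321.4, 258.4], 'conf': 0.95}] [0.5578 0.0168 0.13  ]
scene pawl_tail [{'xy': [355.3, 265.5], 'conf': 0.61}] [0.5833 0.1202 0.19  ]
scene press [{'xy': [320.2, 294.8], 'conf': 0.7}] [0.5563 0.0145 0.    ]
scene cap_top [{'xy': [299.3, 239.3], 'conf': 0.62}] [ 0.5109 -0.0809  0.101 ]
scene grip_bar [{'xy': [282.4, 183.4], 'conf': 0.81}] [ 0.4949 -0.1396  0.237 ]
side pivot [{'xy': [306.3, 253.8], 'conf': 0.67}] [0.5529 0.0036 0.13  ]
side pawl_tail [{'xy': [272.8, 256.6], 'conf': 0.78}] [0.593  0.1157 0.19  ]
side press [{'xy': [304.6, 288.0], 'conf': 0.58}] [0.5575 0.0145 0.    ]
side cap_top [{'xy': [360.0, 293.9], 'conf': 0.54}] [0.3591 0.0581 0.101 ]
side grip_bar [{'xy': [343.4, 199.2], 'conf': 0.79}] [ 0.5099 -0.1542  0.237 ]
wrist pawl_tail [{'xy': [286.0, 148.3], 'conf': 0.94}] [0.5882 0.1246 0.19  ]
wrist press [{'xy': [303.4, 247.4], 'conf': 0.72}] [0.55   0.0142 0.    ]
```

View pics/wrist2.png

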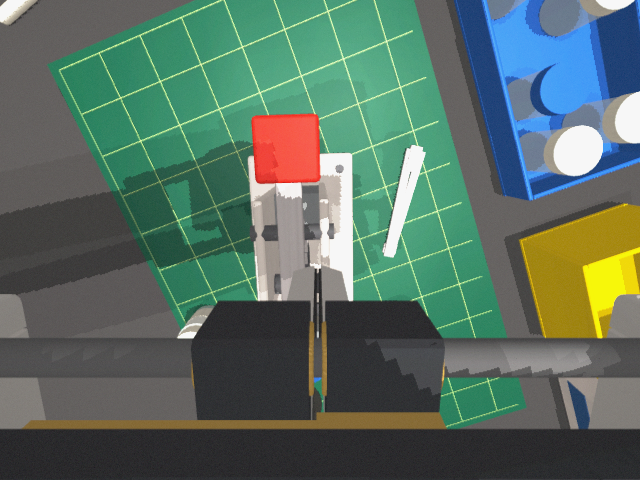

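View pics/side2.png

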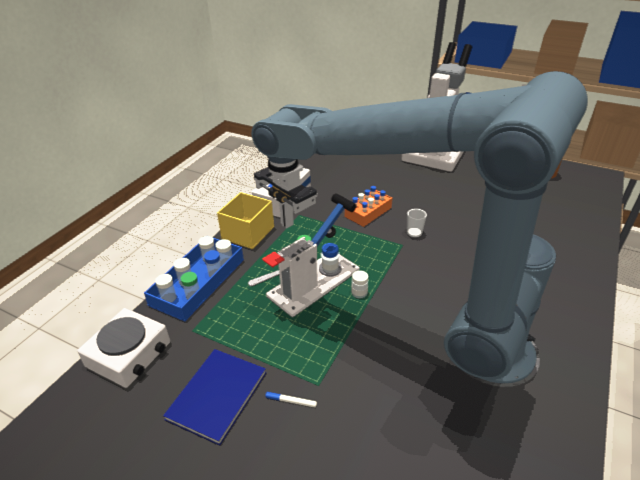

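The wrist view shows the press square to the tool. The tail centre is at (286,148), which is (0.588, 0.125) at z = 0.19, the same as before. I'll go over it next, then press.

>>> carry_out(series=[{"tx":0.5,"ty":-0.2,"tz":0,"wx":0,"wy":0,"wz":0,"jaw":0},{"tx":1.2,"ty":-0.4,"tz":0,"wx":0,"wy":0,"wz":0,"jaw":0},{"tx":1.9,"ty":-0.6,"tz":0.3,"wx":0,"wy":0,"wz":0,"jaw":0},{"tx":2.35,"ty":-0.73,"tz":0.8,"wx":0,"wy":0,"wz":0,"jaw":0},{"tx":2.35,"ty":-0.73,"tz":1.3,"wx":0,"wy":0,"wz":0,"jaw":0},{"tx":2.35,"ty":-0.73,"tz":1.6,"wx":0,"wy":0,"wz":0,"jaw":0},{"tx":2.35,"ty":-0.73,"tz":1.75,"wx":0,"wy":0,"wz":0,"jaw":0},{"tx":2.35,"ty":-0.73,"tz":1.8,"wx":0,"wy":0,"wz":0,"jaw":0},{"tx":2.35,"ty":-0.73,"tz":1.8,"wx":0,"wy":0,"wz":0,"jaw":0},{"tx":2.35,"ty":-0.73,"tz":1.8,"wx":0,"wy":0,"wz":0,"jaw":0}])

```text
clock: 4.37
tcp_pos: [0.5888, 0.1243, 0.1974]
ee_rot: [[0.351, 0.936, 0.001], [0.936, -0.351, 0.0], [0.001, 0.001, -1.0]]
wrist_force: [0.9, 0.3, 0.9]
gripper_width: 0.0006
```

Run:
```python
from h import *
save('side','side3.png');im=save('scene','scene3.png')
a=cv2.imread('pics/side3.png')[180:320,200:400];b=cv2.imread('pics/scene3.png')[170:330,240:400]
cv2.imwrite('pics/c3.png',np.hstack([cv2.resize(a,(400,280)),cv2.resize(b,(280,280))]))
cv2.imwrite('pics/c3.png',cv2.resize(cv2.imread('pics/c3.png'),(800,329)))
```

```text
(no output)
```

View pics/c3.png

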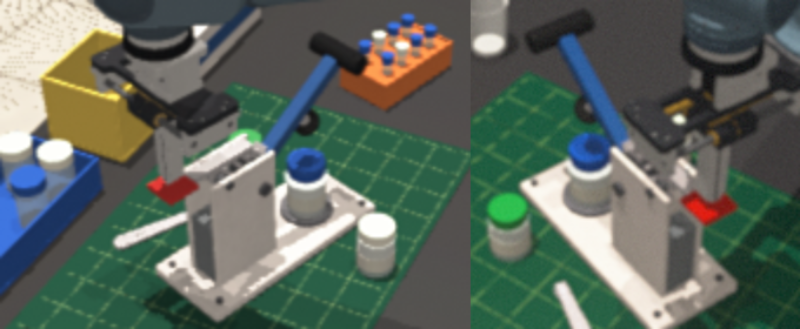

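Both views show the closed fingers just above the middle of the red tail, clear of the cheeks. I'll press 23 mm down from here, slowly.

>>> carry_out(series=[{"tx":0,"ty":0,"tz":0.1,"wx":0,"wy":0,"wz":0,"jaw":0},{"tx":0,"ty":0,"tz":0.2,"wx":0,"wy":0,"wz":0,"jaw":0},{"tx":0,"ty":0,"tz":0.3,"wx":0,"wy":0,"wz":0,"jaw":0},{"tx":0,"ty":0,"tz":0.4,"wx":0,"wy":0,"wz":0,"jaw":0},{"tx":0,"ty":0,"tz":0.5,"wx":0,"wy":0,"wz":0,"jaw":0},{"tx":0,"ty":0,"tz":0.6,"wx":0,"wy":0,"wz":0,"jaw":0},{"tx":0,"ty":0,"tz":0.7,"wx":0,"wy":0,"wz":0,"jaw":0},{"tx":0,"ty":0,"tz":0.76,"wx":0,"wy":0,"wz":0,"jaw":0},{"tx":0,"ty":0,"tz":0.76,"wx":0,"wy":0,"wz":0,"jaw":0},{"tx":0,"ty":0,"tz":0.76,"wx":0,"wy":0,"wz":0,"jaw":0}])

```text
clock: 5.3
tcp_pos: [0.5883, 0.1248, 0.1736]
ee_rot: [[0.35, 0.937, 0.0], [0.937, -0.35, 0.0], [0.0, 0.0, -1.0]]
wrist_force: [2.2, 3.3, 3.1]
gripper_width: 0.0001
```

Run:
```python
from h import *
print(r.sense()['wrist_force'],r.sense()['tcp_pos'])
save('side','side4.png');im=save('scene','scene4.png')
a=cv2.imread('pics/side4.png')[180:320,200:400];b=cv2.imread('pics/scene4.png')[170:330,240:400]
cv2.imwrite('pics/c4.png',cv2.resize(np.hstack([cv2.resize(a,(400,280)),cv2.resize(b,(280,280))]),(800,329)))
```

```text
[2.2209938  3.30441823 3.1230903 ] [0.58829853 0.12480886 0.1736104 ]
```

View pics/c4.png

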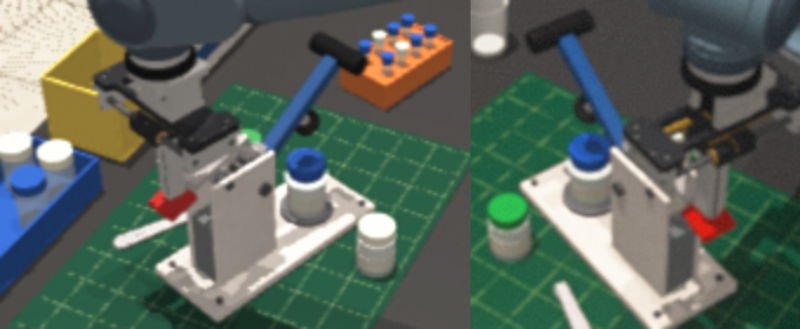

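The tail is tilted down about 16 mm and the blue arm is still raised, so the pawl should be free. Next I'll rise and cross above the grip to look at it from the far side.

>>> carry_out(series=[{"tx":0,"ty":0,"tz":-0.5,"wx":0,"wy":0,"wz":0,"jaw":0},{"tx":0,"ty":0,"tz":-1.3,"wx":0,"wy":0,"wz":0,"jaw":0},{"tx":0,"ty":0,"tz":-2.3,"wx":0,"wy":0,"wz":0,"jaw":0},{"tx":0,"ty":0,"tz":-3.3,"wx":0,"wy":0,"wz":0,"jaw":0},{"tx":-0.3,"ty":0,"tz":-4.0,"wx":0,"wy":0,"wz":0,"jaw":0},{"tx":-1.2,"ty":0,"tz":-4.3,"wx":0,"wy":0,"wz":0,"jaw":0},{"tx":-2.3,"ty":0,"tz":-4.5,"wx":0,"wy":0,"wz":0,"jaw":0},{"tx":-3.5,"ty":0,"tz":-4.5,"wx":0,"wy":0,"wz":0,"jaw":0},{"tx":-4.7,"ty":0,"tz":-4.5,"wx":0,"wy":0,"wz":0,"jaw":0},{"tx":-5.8,"ty":0,"tz":-4.5,"wx":0,"wy":0,"wz":0,"jaw":0}])

```text
clock: 6.23
tcp_pos: [0.5252, -0.0405, 0.3075]
ee_rot: [[0.351, 0.937, -0.004], [0.937, -0.351, -0.002], [-0.003, -0.003, -1.0]]
wrist_force: [0.5, 0.2, -0.1]
gripper_width: 0.0005
```

>>> carry_out(series=[{"tx":-1.0,"ty":0,"tz":0,"wx":0,"wy":0,"wz":0,"jaw":0},{"tx":-2.0,"ty":0,"tz":0,"wx":0,"wy":0,"wz":0,"jaw":0},{"tx":-3.0,"ty":0,"tz":0,"wx":0,"wy":0,"wz":0,"jaw":0},{"tx":-4.0,"ty":0,"tz":0,"wx":0,"wy":0,"wz":0,"jaw":0},{"tx":-5.0,"ty":0,"tz":0,"wx":0,"wy":0,"wz":0,"jaw":0},{"tx":-5.8,"ty":0,"tz":0,"wx":0,"wy":0,"wz":0,"jaw":0},{"tx":-5.8,"ty":0,"tz":0,"wx":0,"wy":0,"wz":0,"jaw":0},{"tx":-5.8,"ty":0,"tz":0,"wx":0,"wy":0,"wz":0,"jaw":0},{"tx":-5.8,"ty":0,"tz":0,"wx":0,"wy":0,"wz":0,"jaw":0},{"tx":-5.8,"ty":0,"tz":0,"wx":0,"wy":0,"wz":0,"jaw":0}])

```text
clock: 7.07
tcp_pos: [0.4663, -0.2004, 0.3082]
ee_rot: [[0.349, 0.937, -0.001], [0.937, -0.349, 0.0], [-0.0, -0.001, -1.0]]
wrist_force: [-0.7, 0.3, 0.2]
gripper_width: 0.0005
```

Run:
```python
from h import *
np.set_printoptions(precision=4,suppress=True)
s=r.sense();print(s['clock'],s['tcp_pos'],s['wrist_force'])
Z={'pivot':.13,'pawl_tail':.175,'grip_bar':.237}
o=[]
for n in ['scene','side','wrist']:
    save(n,n+'5.png')
    for k in Z:
        a=r.tip_of(n,k)[:1]
        if a:
            print(n,k,a,atz(n,a[0]['xy'],Z[k]))
            if k=='grip_bar': o.append((n,a[0]['xy']))
print(tri(o))
a=cv2.imread('pics/side5.png')[160:320,200:400]
cv2.imwrite('pics/c5.png',cv2.resize(np.hstack([cv2.resize(a,(600,480)),cv2.imread('pics/wrist5.png')]),(800,310)))
```

```text
7.0667 [ 0.4663 -0.2004  0.3082] [-0.6619  0.2503  0.1735]
scene pivot [{'xy': [321.6, 253.6], 'conf': 0.88}] [0.5447 0.0083 0.13  ]
scene pawl_tail [{'xy': [354.8, 270.3], 'conf': 0.64}] [0.5832 0.1199 0.175 ]
scene grip_bar [{'xy': [281.6, 183.3], 'conf': 0.9}] [ 0.4957 -0.1414  0.237 ]
side pivot [{'xy': [306.0, 254.1], 'conf': 0.97}] [0.553  0.0052 0.13  ]
side pawl_tail [{'xy': [273.1, 261.7], 'conf': 0.79}] [0.5913 0.119  0.175 ]
side grip_bar [{'xy': [342.4, 200.0], 'conf': 0.64}] [ 0.5108 -0.1491  0.237 ]
wrist grip_bar [{'xy': [333.0, 136.8], 'conf': 0.57}] [ 0.5025 -0.1313  0.237 ]
[ 0.5036 -0.133   0.2473]
```

View pics/c5.png

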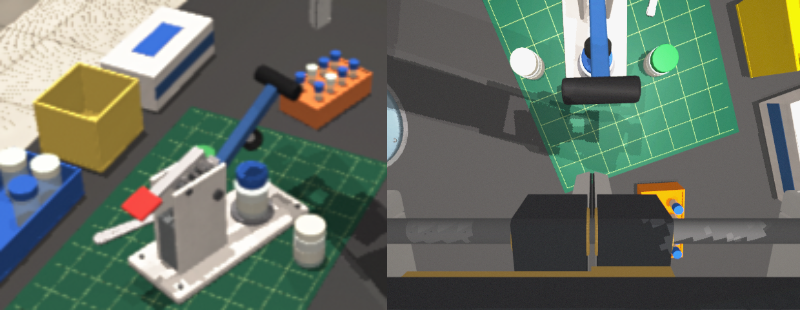

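The wrist view shows the black bar level at about (332,139), square to the tool. Triangulation gives about (0.503, -0.133, 0.245), which is 154 mm out from the pivot and fits the raised arm. I'll go to just above the bar.

>>> carry_out(series=[{"tx":0.6,"ty":0.1,"tz":0,"wx":0,"wy":0,"wz":0,"jaw":0},{"tx":1.3,"ty":0.2,"tz":0,"wx":0,"wy":0,"wz":0,"jaw":0},{"tx":2.0,"ty":0.3,"tz":0,"wx":0,"wy":0,"wz":0,"jaw":0},{"tx":2.5,"ty":0.32,"tz":0.2,"wx":0,"wy":0,"wz":0,"jaw":0},{"tx":2.55,"ty":0.32,"tz":0.5,"wx":0,"wy":0,"wz":0,"jaw":0},{"tx":2.55,"ty":0.32,"tz":0.8,"wx":0,"wy":0,"wz":0,"jaw":0},{"tx":2.55,"ty":0.32,"tz":1.1,"wx":0,"wy":0,"wz":0,"jaw":0},{"tx":2.55,"ty":0.32,"tz":1.2,"wx":0,"wy":0,"wz":0,"jaw":0},{"tx":2.55,"ty":0.32,"tz":1.2,"wx":0,"wy":0,"wz":0,"jaw":0},{"tx":2.55,"ty":0.32,"tz":1.2,"wx":0,"wy":0,"wz":0,"jaw":0}])

```text
clock: 8.5
tcp_pos: [0.5018, -0.1336, 0.2724]
ee_rot: [[0.351, 0.936, -0.0], [0.936, -0.351, 0.0], [-0.0, -0.0, -1.0]]
wrist_force: [0.7, 0.3, 0.6]
gripper_width: 0.0003
```

```bash
cat > look.py <<'E'
import sys
from h import *
np.set_printoptions(precision=4,suppress=True)
i=sys.argv[1];s=r.sense();print(s['clock'],s['tcp_pos'],s['wrist_force'])
save('side','side%s.png'%i);save('scene','scene%s.png'%i)
for n in ('side','scene'): print(n,'tcp px',proj(n,s['tcp_pos']), r.tip_of(n,'grip_bar')[:1])
a=cv2.imread('pics/side%s.png'%i)[170:310,240:400];b=cv2.imread('pics/scene%s.png'%i)[160:320,240:400]
cv2.imwrite('pics/c%s.png'%i,np.hstack([cv2.resize(a,(420,368)),cv2.resize(b,(368,368))]))
E
python3 look.py 6
```

```text
8.5 [ 0.5018 -0.1336  0.2724] [0.6547 0.341  0.5624]
side tcp px [343.1246 193.1841] [{'xy': [342.0, 200.5], 'conf': 0.89}]
scene tcp px [282.0983 173.4654] [{'xy': [281.7, 184.4], 'conf': 0.87}]
```

View pics/c6.png

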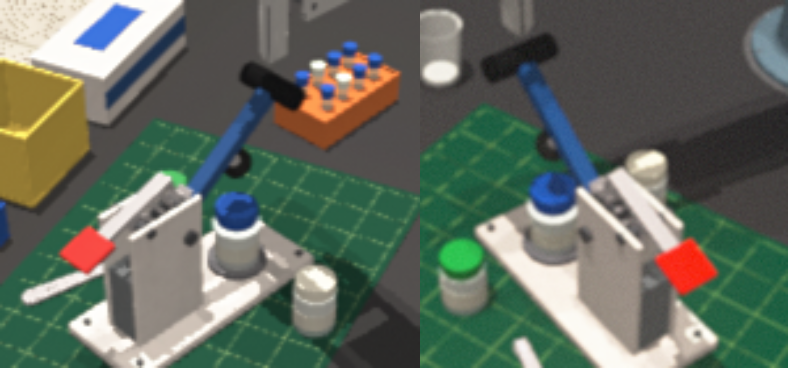

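The tip is just above the middle of the black bar in both views, and the tail has stayed down. I'll push along the arc, in two halves.

>>> carry_out(series=[{"tx":0,"ty":0,"tz":0.3,"wx":0,"wy":0,"wz":0,"jaw":0},{"tx":-0.03,"ty":0,"tz":0.6,"wx":0,"wy":0,"wz":0,"jaw":0},{"tx":-0.13,"ty":0,"tz":0.8,"wx":0,"wy":0,"wz":0,"jaw":0},{"tx":-0.24,"ty":0,"tz":1.0,"wx":0,"wy":0,"wz":0,"jaw":0},{"tx":-0.34,"ty":0,"tz":1.23,"wx":0,"wy":0,"wz":0,"jaw":0},{"tx":-0.48,"ty":0,"tz":1.5,"wx":0,"wy":0,"wz":0,"jaw":0},{"tx":-0.62,"ty":0,"tz":1.8,"wx":0,"wy":0,"wz":0,"jaw":0},{"tx":-0.73,"ty":0,"tz":2.1,"wx":0,"wy":0,"wz":0,"jaw":0},{"tx":-0.84,"ty":0,"tz":2.39,"wx":0,"wy":0,"wz":0,"jaw":0},{"tx":-0.84,"ty":0,"tz":2.39,"wx":0,"wy":0,"wz":0,"jaw":0}])

```text
clock: 9.53
tcp_pos: [0.492, -0.1561, 0.1981]
ee_rot: [[0.351, 0.936, -0.003], [0.936, -0.351, 0.003], [0.002, -0.004, -1.0]]
wrist_force: [-0.7, 0.0, 0.4]
gripper_width: 0.0004
```

```bash
python3 look.py 7
```

```text
9.5333 [ 0.492  -0.1561  0.1981] [-0.7497  0.0307  0.3774]
side tcp px [348.8913 211.2208] [{'xy': [349.0, 213.1], 'conf': 0.91}]
scene tcp px [278.287 193.256] [{'xy': [280.8, 193.3], 'conf': 0.6}]
```

View pics/c7.png

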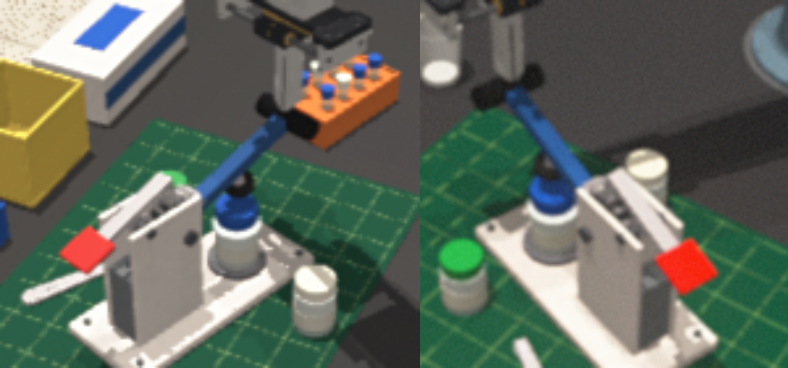

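The arm is following the finger, which sits on the middle of the bar, and the pawl is still clear. I'll continue to near the cap.

>>> carry_out(series=[{"tx":-0.08,"ty":0,"tz":0.25,"wx":0,"wy":0,"wz":0,"jaw":0},{"tx":-0.13,"ty":0,"tz":0.5,"wx":0,"wy":0,"wz":0,"jaw":0},{"tx":-0.17,"ty":0,"tz":0.75,"wx":0,"wy":0,"wz":0,"jaw":0},{"tx":-0.21,"ty":0,"tz":1.0,"wx":0,"wy":0,"wz":0,"jaw":0},{"tx":-0.25,"ty":0,"tz":1.2,"wx":0,"wy":0,"wz":0,"jaw":0},{"tx":-0.26,"ty":0,"tz":1.35,"wx":0,"wy":0,"wz":0,"jaw":0},{"tx":-0.27,"ty":0,"tz":1.5,"wx":0,"wy":0,"wz":0,"jaw":0},{"tx":-0.28,"ty":0,"tz":1.6,"wx":0,"wy":0,"wz":0,"jaw":0},{"tx":-0.28,"ty":0,"tz":1.7,"wx":0,"wy":0,"wz":0,"jaw":0},{"tx":-0.28,"ty":0,"tz":1.7,"wx":0,"wy":0,"wz":0,"jaw":0}])

```text
clock: 10.57
tcp_pos: [0.49, -0.1647, 0.1499]
ee_rot: [[0.35, 0.937, -0.001], [0.937, -0.35, -0.001], [-0.001, -0.001, -1.0]]
wrist_force: [-0.7, -1.2, 0.7]
gripper_width: 0.001
```

```bash
python3 look.py 8
```

```text
10.5667 [ 0.49   -0.1647  0.1499] [-0.7306 -1.2346  0.7194]
side tcp px [350.2509 222.8538] [{'xy': [349.7, 223.5], 'conf': 0.65}]
scene tcp px [276.7925 206.9093] [{'xy': [277.9, 211.6], 'conf': 0.75}]
```

View pics/c8.png

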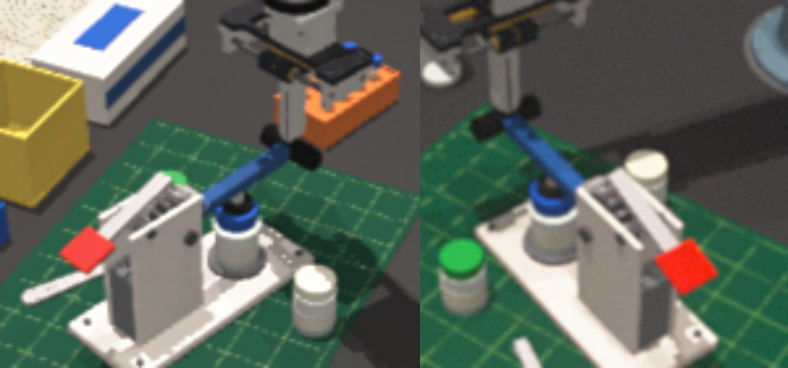

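The plunger has reached the cap and no great force shows yet. I'll press the last few millimetres slowly.

>>> carry_out(series=[{"tx":0,"ty":0,"tz":0.03,"wx":0,"wy":0,"wz":0,"jaw":0},{"tx":0,"ty":0,"tz":0.06,"wx":0,"wy":0,"wz":0,"jaw":0},{"tx":0,"ty":0,"tz":0.09,"wx":0,"wy":0,"wz":0,"jaw":0},{"tx":0,"ty":0,"tz":0.12,"wx":0,"wy":0,"wz":0,"jaw":0},{"tx":0,"ty":0,"tz":0.15,"wx":0,"wy":0,"wz":0,"jaw":0},{"tx":0,"ty":0,"tz":0.18,"wx":0,"wy":0,"wz":0,"jaw":0},{"tx":0,"ty":0,"tz":0.2,"wx":0,"wy":0,"wz":0,"jaw":0},{"tx":0,"ty":0,"tz":0.2,"wx":0,"wy":0,"wz":0,"jaw":0},{"tx":0,"ty":0,"tz":0.2,"wx":0,"wy":0,"wz":0,"jaw":0},{"tx":0,"ty":0,"tz":0.2,"wx":0,"wy":0,"wz":0,"jaw":0}])

```text
clock: 11.6
tcp_pos: [0.4902, -0.1648, 0.1445]
ee_rot: [[0.35, 0.937, -0.001], [0.937, -0.35, -0.001], [-0.001, -0.0, -1.0]]
wrist_force: [-2.9, -1.8, 6.3]
gripper_width: 0.0005
```

```bash
python3 look.py 9
```

```text
11.6 [ 0.4902 -0.1648  0.1445] [-2.9295 -1.7685  6.302 ]
side tcp px [350.1689 224.2316] [{'xy': [352.4, 224.5], 'conf': 0.81}]
scene tcp px [276.8137 208.5875] [{'xy': [275.5, 209.9], 'conf': 0.83}]
```

View pics/c9.png

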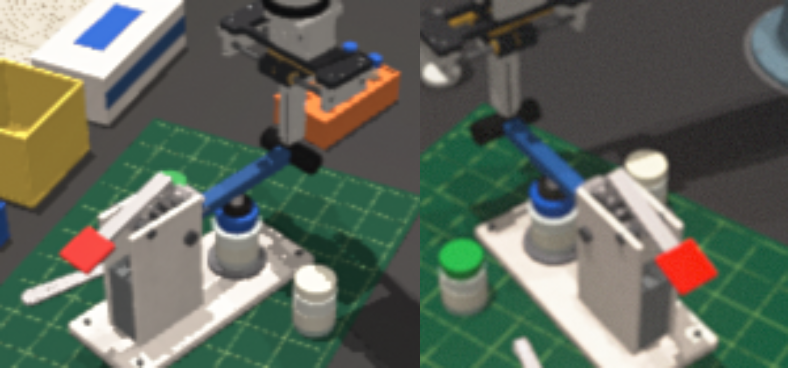

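The force has risen to 6 N, so the cap is moving. I'll keep going in small steps until the force shows the stop.

>>> carry_out(series=[{"tx":0,"ty":0,"tz":0.02,"wx":0,"wy":0,"wz":0,"jaw":0},{"tx":0,"ty":0,"tz":0.04,"wx":0,"wy":0,"wz":0,"jaw":0},{"tx":0,"ty":0,"tz":0.06,"wx":0,"wy":0,"wz":0,"jaw":0},{"tx":0,"ty":0,"tz":0.08,"wx":0,"wy":0,"wz":0,"jaw":0},{"tx":0,"ty":0,"tz":0.1,"wx":0,"wy":0,"wz":0,"jaw":0},{"tx":0,"ty":0,"tz":0.1,"wx":0,"wy":0,"wz":0,"jaw":0},{"tx":0,"ty":0,"tz":0.1,"wx":0,"wy":0,"wz":0,"jaw":0},{"tx":0,"ty":0,"tz":0.1,"wx":0,"wy":0,"wz":0,"jaw":0},{"tx":0,"ty":0,"tz":0.1,"wx":0,"wy":0,"wz":0,"jaw":0},{"tx":0,"ty":0,"tz":0.1,"wx":0,"wy":0,"wz":0,"jaw":0}])

```text
clock: 12.63
tcp_pos: [0.4904, -0.165, 0.1434]
ee_rot: [[0.35, 0.937, -0.001], [0.937, -0.35, -0.001], [-0.001, -0.0, -1.0]]
wrist_force: [-8.0, 0.6, 16.6]
gripper_width: 0.0005
```

>>> carry_out(series=[{"tx":0,"ty":0,"tz":0.02,"wx":0,"wy":0,"wz":0,"jaw":0},{"tx":0,"ty":0,"tz":0.04,"wx":0,"wy":0,"wz":0,"jaw":0},{"tx":0,"ty":0,"tz":0.06,"wx":0,"wy":0,"wz":0,"jaw":0},{"tx":0,"ty":0,"tz":0.07,"wx":0,"wy":0,"wz":0,"jaw":0},{"tx":0,"ty":0,"tz":0.07,"wx":0,"wy":0,"wz":0,"jaw":0},{"tx":0,"ty":0,"tz":0.07,"wx":0,"wy":0,"wz":0,"jaw":0},{"tx":0,"ty":0,"tz":0.07,"wx":0,"wy":0,"wz":0,"jaw":0},{"tx":0,"ty":0,"tz":0.07,"wx":0,"wy":0,"wz":0,"jaw":0},{"tx":0,"ty":0,"tz":0.07,"wx":0,"wy":0,"wz":0,"jaw":0},{"tx":0,"ty":0,"tz":0.07,"wx":0,"wy":0,"wz":0,"jaw":0}])

```text
clock: 13.47
tcp_pos: [0.4904, -0.1651, 0.143]
ee_rot: [[0.349, 0.937, -0.001], [0.937, -0.349, -0.001], [-0.002, -0.001, -1.0]]
wrist_force: [-12.0, 2.7, 25.1]
gripper_width: 0.0005
```

The force is now 25 N with no more travel. The TCP height of 0.143 is the bar's top at home (0.130 + 0.014), so the cap is home. I'll lift straight off.

>>> carry_out(series=[{"tx":0,"ty":0,"tz":-0.1,"wx":0,"wy":0,"wz":0,"jaw":0},{"tx":0,"ty":0,"tz":-0.2,"wx":0,"wy":0,"wz":0,"jaw":0},{"tx":0,"ty":0,"tz":-0.4,"wx":0,"wy":0,"wz":0,"jaw":0},{"tx":0,"ty":0,"tz":-0.7,"wx":0,"wy":0,"wz":0,"jaw":0},{"tx":0,"ty":0,"tz":-1.2,"wx":0,"wy":0,"wz":0,"jaw":0},{"tx":0,"ty":0,"tz":-2.0,"wx":0,"wy":0,"wz":0,"jaw":0},{"tx":0,"ty":0,"tz":-2.8,"wx":0,"wy":0,"wz":0,"jaw":0},{"tx":0,"ty":0,"tz":-3.5,"wx":0,"wy":0,"wz":0,"jaw":0},{"tx":0,"ty":0,"tz":-3.5,"wx":0,"wy":0,"wz":0,"jaw":0},{"tx":0,"ty":0,"tz":-3.5,"wx":0,"wy":0,"wz":0,"jaw":0}])

```text
clock: 14.3
tcp_pos: [0.4909, -0.1646, 0.2448]
ee_rot: [[0.35, 0.937, 0.002], [0.937, -0.35, -0.001], [-0.0, 0.002, -1.0]]
wrist_force: [0.4, 0.7, -1.6]
gripper_width: 0.0003
```

```bash
python3 look.py 10
python3 - <<'E'
from h import *
np.set_printoptions(precision=4,suppress=True)
o=[]
for n in ('side','scene'): o.append((n,r.tip_of(n,'grip_bar')[0]['xy']))
print(tri(o))
for n in ('side','scene'):
    a=cv2.imread(f'pics/{n}0.png').astype(int);b=cv2.imread(f'pics/{n}10.png').astype(int)
    m=(abs(a-b).max(2)>60).astype('uint8');print(n,m.sum())
b=np.hstack([cv2.imread('pics/side10.png'),cv2.imread('pics/scene10.png')]);cv2.imwrite('pics/f10.png',cv2.resize(b,(800,300)))
E
```

```text
14.3 [ 0.4909 -0.1646  0.2448] [ 0.4145  0.7031 -1.5967]
side tcp px [350.8065 196.7776] [{'xy': [350.3, 225.7], 'conf': 0.6}]
scene tcp px [274.9233 176.1623] [{'xy': [279.4, 212.0], 'conf': 0.94}]
[ 0.4891 -0.1596  0.1391]
side 10953
scene 14417
```

View pics/c10.png

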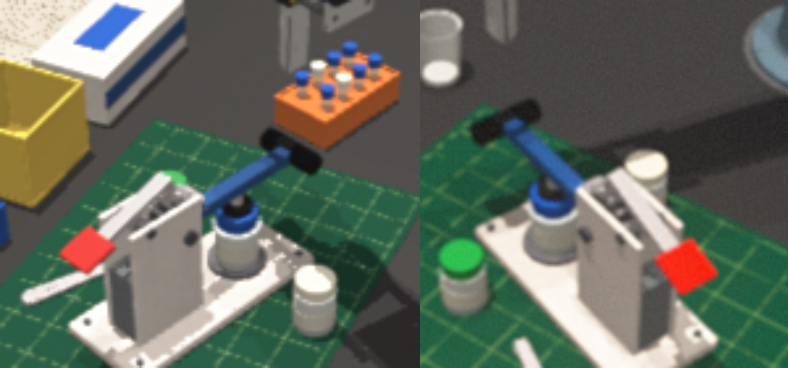

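View pics/f10.png

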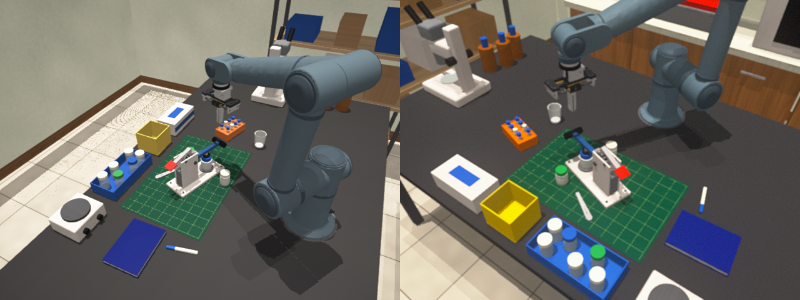

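The arm is down, the tail is down, nothing else has shifted in the views, and the tool is well clear. I'm handing in.

```bash
python3 -c "
from rig import r
print(r.close_job())"
```

```text
the job is handed in; nothing more can be done
None
```

I pressed the red tail down about 16 mm with the closed fingers while the arm was still up. Then I pushed the blue arm down by its black grip until it stopped against the cap, lifted straight off and handed in at about 14.5 s.

- **Cap home:** the joint values can't be read directly. The evidence is that the push force rose from about 6 N to 25 N with no further travel, at fingertip height 0.143 m. That is where the top of the grip should be when the arm is home (0.130 + 0.014 m).
- **After lifting off:** the pictures show the arm and the red tail staying down and the fingers about 100 mm clear. I checked the loose things only by eye, and they look unmoved.
- **Disagreement:** the camera estimate of the final grip height was 0.139 m, about 9 mm above the 0.130 m expected. The network's points scattered by about that much throughout, so I relied on the force and fingertip height.
- **Refused call:** the first move was rejected because the rows lacked some keys. Nothing moved, and I sent it again complete.

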